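Put three TV parts back into their right places

TASK

The three television parts on this repair bench sit in each other's places, so exchange them, using the empty black rubber mat as the free spot on which one of them is parked for a while. At the end the oblong power board with the heat sink belongs on the sloped stand, resting with one long edge along the bottom lip and not sticking out past the stand's sides, the square board lies flat in the square tray, and the transformer lies flat in the oblong tray. Set the parts down gently and upright, and leave the spool, the bottle and the multimeter where they are.

Things in the scene. Friction and masses are not known exactly. Their poses are not given: they have to be found in the camera images.
- square_board: Square green circuit board 84 x 84 x 6 mm, 0.14 kg, with a bright metal can 50 (x) by 40 mm (y) in its middle, flat sides 6 to 40 mm above the underside: grip it there, across y. The rest is under 9 mm high. Origin: centre of the underside; z out of the top. Starts on the sloped stand against the lip, tilted with the slope.
- power_board: Oblong green circuit board, 64 (x) by 100 (y) by 6 mm, 0.16 kg, with a finned aluminium heat sink 46 (x) by 34 mm (y) in its middle, 6 to 42 mm above the underside: grip it there, across y. Two black capacitors, 12 mm wide, 24 mm high, at x = -22, y = +-42 mm; the rest under 10 mm. Origin: centre of the underside; z up. Starts flat in the oblong tray.
- transformer: Transformer, 0.35 kg (varies): steel foot plate 56 mm (x) by 90 mm (y) by 4 mm, on it a dark core 34 mm (x) by 44 mm (y) from 4 to 48 mm high with copper windings bulging out on its +x and -x sides to x = +-28 mm, 11 to 41 mm high. Grip the core across y. Origin: centre of the underside; z up. It starts flat in the square tray.
- stand: Fixed sloped stand, 118 deep (x) by 150 mm wide (y). Slippery grey panel, 120 mm long, rises 25 degrees towards the stand's +x; boards slide down to the lip at its low -x edge. Panel meets lip along the line x = -55, z = 18 mm. Lip 6 mm thick, 10 mm proud of the panel. Power board against the lip has its origin at x = -26, z = 31.5 mm. Origin: centre of the underside; z up.
- square_tray: Fixed square grey tray, 120 x 120 mm outside, 110 x 110 mm inside, rim 13 mm high, floor 5 mm above its underside. Origin: centre of the underside; x and y along its sides.
- oblong_tray: Fixed oblong grey tray, 98 mm (x) by 134 mm (y) outside, 88 by 124 mm inside, rim 13 mm high, floor 5 mm above its underside. Origin: centre of the underside.
- mat: Empty black rubber mat, 130 x 130 mm, 3 mm thick, fixed to the bench: the free spot. Origin: centre of its underside; its top is at z = 3 mm.
- solder_spool: Bystander: loose metal spool standing upright, 48 mm across, 46 mm high. Origin: centre of the underside.
- flux_bottle: Bystander: small loose white bottle with black cap standing upright, 34 mm across, 75 mm high. Origin: centre of the underside.
- multimeter: Bystander: yellow hand-held multimeter lying loose on its back, 150 mm (x) by 75 mm (y), 40 mm high. Origin: centre of the underside.
There are look-alikes about, which are no part of the job. Leave any pink look-alike of the stand alone.

How it is judged:
By the outcome, as a careful person would: the job done as asked, in the order asked, and still so for the second after the job is handed in, with the robot touching nothing.
It also fails if it takes over 115 s, if anything falls off the work surface, if the arm or the gripper's body presses on something with over 40 N, if the wrist force passes 120 N, or if a joint passes its speed limit or range.

ROBOT

A 6-joint arm with a two-finger parallel gripper is mounted at the origin on the work surface. World frame = base frame: x ahead of the robot, y to its left, z up, the work surface at z = 0. Lengths are in m, angles in rad, forces in N, time in s.
With the tool pointing down it reaches from about 0.275 to 0.825 m from the base axis. Payload 4.9 kg.
Tool frame: the origin (TCP) lies midway between the tips of the shut fingers; the grasp point (between the pads) lies 19 mm behind it (bot.grip_depth is the distance from the TCP to the grasp point, in m); z points along the fingers, y is the line along which they close (so a half turn about z gives the same grasp; the last joint's range is limited). The gripper opens to 85 mm and grips with 20 to 120 N. Pads are 22 mm wide; open, the fingers measure 114 mm over their backs; the gripper's body (76 mm by 85 mm) begins 54 mm behind the grasp point. The pads swing forward as they close: fully open they stand 13 mm farther back than shut.
Start: joints at [-1.396, 0.326, -0.193, 1.052, 0, 1.437], TCP at [0.167, -0.524, 0.231] pointing down, gripper open.
Joint ranges: [-2.65, 2.65], [-0.97, 1.79], [-1.3, 1.35], [-1.93, 2.1], [-1.47, 1.37], [-3.14, 3.14]. Speed limits (rad/s): [2.57, 2.57, 3.14, 3.14, 3.14, 3.14].

INTERFACE

Orientations are given as a unit quaternion [w, x, y, z].
In Python, from cell import bot gives the robot as it stands. Calls block until the motion is done:
- bot.move_pose(position, orientation): joint-space move of the TCP to a pose.
- bot.move_linear(position, speed=0.15, rotation=None, until_force=None): straight line of the TCP; rotation=None keeps the orientation; speed is the mean speed in m/s. With until_force (N) it stops when the force on the tool has changed by that much, and returns True; else False.
- bot.goto_joints(angles): joint-space move.
- bot.set_gripper(opening, grasp_force=None): opening from 0.0 (shut) to 1.0 (fully open); grasp_force is the grip in N (None keeps the last); returns when the fingers have stopped.
- bot.wait(seconds).
- bot.solve_ik(position, orientation): joint angles nearest the present ones, or None.
- bot.camera(name): name is "scene" or "side" or "wrist"; returns the picture (420x560x3 uint8, red, green, blue); there is no depth.
- bot.calibration(name): a dict with "mtx" (3x3 intrinsics, pixels), "extrinsics" (4x4, takes a point from world to camera coordinates); the wrist camera has in their place "hand_eye" (4x4, takes a point from camera to tool coordinates, whose origin is the TCP and whose axes are the flange's). Camera axes: x right, y down, z forward; pixel columns grow to the right and rows downward; lengths in m; the calibration is good to about 2 mm. A picture is of the moment at which its call begins: read the wrist's pose just before it. calibration takes no time and is no camera call.
A pose or a line that the arm cannot do raises bot.PlanningError and nothing moves.
- bot.close_job(): hands the job in; it is judged then, once.
Trained networks look in the newest picture that a camera, given by its name, has taken for a name from the list of things; names that differ only in an ending like _2 or _b are one class to them, and where a whole thing is asked for, a point or a joint stands for the part that bears it (a point fixed in the world has none). Each returns a list of dicts, best first, with "confidence" (0 to 1); they miss things now and then, are a little off and sometimes report something else, mostly with a low value. They report only what shows in the picture. A call takes as long as a camera call. They do not tell look-alikes from the thing itself.
- bot.search_frame(camera, thing): "bbox" ([left, top, width, height] in pixels, round what is visible of it).
Readings, each from a call of its own:
- bot.read_clock(): time.
- bot.read_joint_positions(): joint angles.
- bot.read_joint_vel(): joint speeds.
- bot.read_joint_efforts(): joint torques, N m.
- bot.read_position(): TCP position.
- bot.read_tool_rot(): TCP orientation.
- bot.read_ft_force(): force on the tool from outside, world axes, zero at the start.
- bot.read_moment(): the same for the moment, N m.
- bot.read_gripper_width(): opening from 0.0 (shut) to 1.0 (fully open).
- bot.read_finger_force(): force on a finger pad.
Only numpy, scipy, OpenCV 4.12 (cv2) and the standard library are available. Lean on these libraries where they do the work, as an engineer would, in place of code of your own. Each camera call takes 0.05 s, during which the arm holds its last target. There are 200 camera calls.

## Working session

There is one attempt and no reset: what is moved stays moved. The work goes in short steps, each a Python script; the robot and the scene stay as the last script left them, time stands still between calls to the robot, and variables do not carry over. Pictures are saved under pics/ and viewed, at most 14 in all, crops included, and the job is handed in when it is done.

```bash
ls; mkdir -p pics; python3 - <<'E'
from cell import bot
import cv2
for n in("scene","side"):
    im=bot.camera(n); cv2.imwrite(f"pics/{n}0.png",im[:,:,::-1])
    c=bot.calibration(n); print(n,c["mtx"].tolist(),c["extrinsics"].round(4).tolist())
    for t in "square_board power_board transformer stand square_tray oblong_tray mat solder_spool flux_bottle multimeter".split():
        print(t,[(d["bbox"],round(d["confidence"],2)) for d in bot.search_frame(n,t)][:3])
print(bot.calibration("wrist"),bot.read_clock())
E
```

```text
pics
scene [[450.9862123143908, 0.0, 276.9821904171168], [0.0, 450.9862123143908, 211.84253742380324], [0.0, 0.0, 1.0]] [[0.3609, 0.9326, -0.0001, -0.1404], [0.6371, -0.2466, -0.7303, -0.2929], [-0.6811, 0.2635, -0.6831, 1.5533], [0.0, 0.0, 0.0, 1.0]]
square_board [([299.2, 226.0, 45.3, 29.8], 0.91)]
power_board [([365.5, 174.8, 42.7, 29.9], 0.85)]
transformer [([167.1, 225.2, 34.8, 30.7], 0.8)]
stand [([90.6, 293.9, 90.3, 52.4], 0.84), ([321.9, 127.7, 55.7, 35.6], 0.82), ([291.7, 229.2, 77.8, 56.9], 0.69)]
square_tray [([158.3, 227.7, 46.8, 40.8], 0.67)]
oblong_tray [([360.2, 178.1, 53.7, 29.2], 0.83), ([198.5, 284.2, 57.3, 69.6], 0.44)]
mat [([252.3, 185.5, 60.1, 43.8], 0.67)]
solder_spool [([317.3, 162.1, 15.8, 24.9], 0.76), ([366.6, 176.9, 40.4, 24.0], 0.45), ([153.3, 228.0, 53.9, 41.3], 0.17)]
flux_bottle [([211.1, 188.6, 12.5, 21.1], 0.57)]
multimeter []
side [[482.51358248516465, 0.0, 270.14386082297113], [0.0, 482.51358248516465, 212.4195822744592], [0.0, 0.0, 1.0]] [[-0.791, -0.6118, -0.0029, 0.3918], [-0.3894, 0.5071, -0.7689, 0.2723], [0.4718, -0.6071, -0.6394, 1.2175], [0
[... 353 characters left out ...]
282.8, 65.2, 46.4], 0.55)]
mat []
solder_spool [([261.5, 270.3, 16.3, 25.5], 0.78)]
flux_bottle [([330.5, 204.6, 9.4, 23.8], 0.72)]
multimeter [([236.5, 154.3, 43.5, 30.1], 0.74)]
{'mtx': array([[307.21006127,   0.        , 282.27533408],
       [  0.        , 307.21006127, 207.59748815],
       [  0.        ,   0.        ,   1.        ]]), 'hand_eye': array([[ 5.74314488e-05, -9.55107534e-01, -2.96259338e-01,
         7.57218777e-02],
       [ 9.99999397e-01,  3.79793565e-04, -1.03055749e-03,
        -4.78033804e-04],
       [ 1.09681062e-03, -2.96259101e-01,  9.55106980e-01,
        -1.43058514e-01],
       [ 0.00000000e+00,  0.00000000e+00,  0.00000000e+00,
         1.00000000e+00]])} 1.1
```

```bash
python3 - <<'E'
import cv2
for n in("scene","side"):
    im=cv2.imread(f"pics/{n}0.png")[100:400,60:460]
    cv2.imwrite(f"pics/{n}0z.png",cv2.resize(im,(800,600),interpolation=cv2.INTER_CUBIC))
E
```

```text
(no output)
```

View pics/scene0z.png

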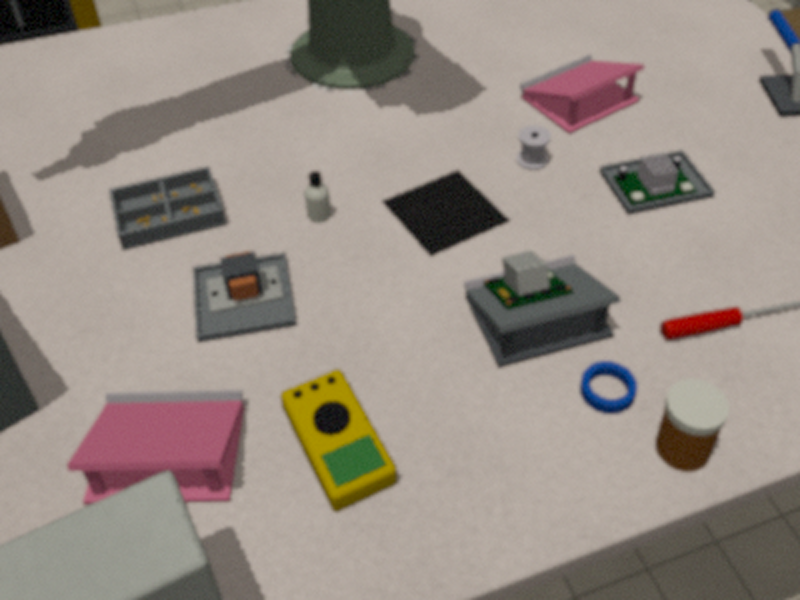

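View pics/side0z.png

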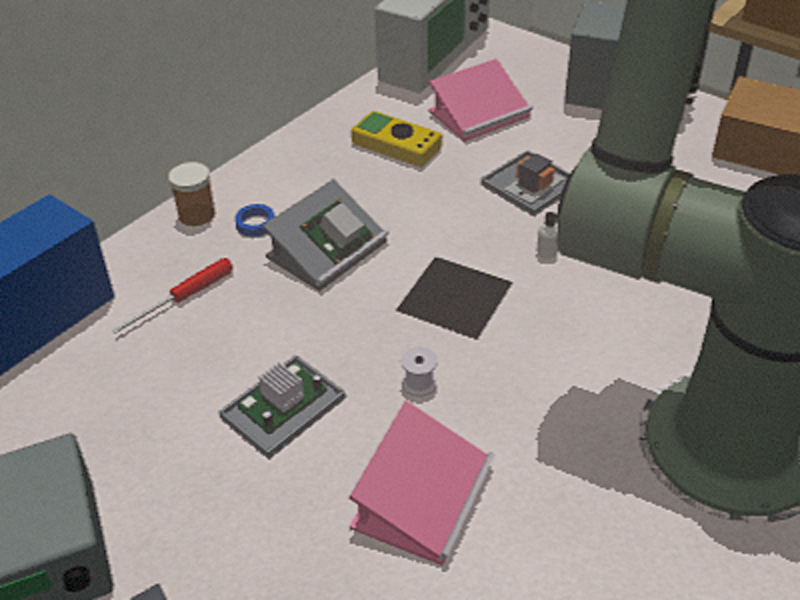

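The scene view shows the grey stand at about zoomed (540,300) with its lip on the robot's side. The mat is at (445,210), the oblong tray at (655,180) and the square tray at (245,295). The two pink stands are look-alikes. The side view agrees. I'll fit the poses from the corners I picked in both views.

```bash
cat > h.py <<'E'
import numpy as np, cv2
from scipy.optimize import least_squares
from scipy.spatial.transform import Rotation as R
from cell import bot
def proj(P,K,E):
    p=(E[:3,:3]@np.asarray(P,float).T).T+E[:3,3]; p=p@K.T; return p[:,:2]/p[:,2:]
def wristE():
    w,x,y,z=bot.read_tool_rot(); T=np.eye(4); T[:3,:3]=R.from_quat([x,y,z,w]).as_matrix(); T[:3,3]=bot.read_position()
    return np.linalg.inv(T@bot.calibration("wrist")["hand_eye"])
def fit(model,obs,x0,z=0):
    """obs: list of (K,E,idx,px). returns x,y,yaw"""
    model=np.array(model,float)
    def f(v):
        c,s=np.cos(v[2]),np.sin(v[2]); W=model@np.array([[c,s,0],[-s,c,0],[0,0,1]])+[v[0],v[1],z]
        return np.concatenate([(proj(W[i],K,E)-px).ravel() for K,E,i,px in obs])
    best=min((least_squares(f,list(x0[:2])+[a]) for a in ([x0[2]] if len(x0)>2 else np.arange(0,6.28,.5))),key=lambda r:r.cost)
    return best.x,np.sqrt(2*best.cost/len(best.fun))
def rect(a,b,z): return [(a/2,b/2,z),(a/2,-b/2,z),(-a/2,-b/2,z),(-a/2,b/2,z)]
E
python3 - <<'E'
from h import *
C={n:(bot.calibration(n)["mtx"],bot.calibration(n)["extrinsics"]) for n in("scene","side")}
u=lambda l:np.array(l)/2+[60,100]
def go(name,model,sc,sd):
    best=None
    for k in range(len(sd)):   # cyclic match of side to scene
      for fl in (1,) :
        o=[(*C["scene"],range(len(sc)),u(sc)),(*C["side"],range(len(sd)),u(sd[k:]+sd[:k]))]
        for m in (model,model[::-1]):
            r=fit(m,o,(0.5,0))
            if best is None or r[1]<best[1]: best=r
    print(name,best[0][:2].round(4),np.degrees(best[0][2])%360,"rms px",best[1].round(2))
go("mat",rect(.13,.13,.003),[(458,172),(507,218),(432,252),(385,205)],[(436,258),(512,287),(478,337),(398,308)])
go("obl",rect(.098,.134,.013),[(600,178),(684,153),(713,188),(630,208)],[(295,356),(345,395),(268,453),(221,412)])
go("sq",rect(.12,.12,.013),[(194,268),(289,255),(295,320),(198,333)],[(527,153),(578,183),(535,211),(482,181)])
m=[(-.059,.075,.027),(-.059,-.075,.027),(.054,-.075,.069),(.054,.075,.069)]
o=[(*C["scene"],range(4),u([(575,262),(466,288),(500,322),(618,295)])),(*C["side"],range(4),u([(322,287),(386,235),(335,181),(267,240)]))]
r=fit(m,o,(.5,.1)); print("stand",r[0],r[1])
E
```

```text
mat [0.4301 0.0008] 101.244456556311 rms px 1.48
obl [0.487  0.3047] 176.18279239350633 rms px 2.09
sq [ 0.4916 -0.2948] 170.93698815989922 rms px 1.4
stand [0.64805746 0.03859858 6.25123969] 2.920295382403125
```

```bash
cat >> h.py <<'E'
def down(phi):
    c,s=np.cos(phi),np.sin(phi); return np.array([[c,s,0],[s,-c,0],[0,0,-1.]])
def q(M): x,y,z,w=R.from_matrix(M).as_quat(); return [w,x,y,z]
import pickle
def snap(name):
    E=wristE(); im=bot.camera("wrist"); cv2.imwrite(f"pics/{name}.png",im[:,:,::-1]); pickle.dump(E,open(f"pics/{name}.pkl","wb")); return E
E
python3 - <<'E'
from h import *
print(bot.read_tool_rot())
for n,p,phi in [("wsq",(.4916,-.2948,.22),-9),("wst",(.64,.04,.25),0),("wob",(.487,.3047,.22),-4)]:
    for a in (phi,phi+180):
        s=bot.solve_ik(p,q(down(np.radians(a)))); print(n,a,None if s is None else np.round(s,2))
    bot.move_pose(p,q(down(np.radians(phi))))
    snap(n)
    for t in ("square_board","power_board","transformer"): print(t,[(d["bbox"],round(d["confidence"],2)) for d in bot.search_frame("wrist",t)][:1])
print(bot.read_clock())
im=[cv2.imread(f"pics/{n}.png") for n in("wsq","wst","wob")]
for n,i in zip(("wsq","wst","wob"),im): cv2.imwrite(f"pics/{n}z.png",cv2.resize(i,(800,600),interpolation=cv2.INTER_CUBIC))
E
```

```text
[-4.58394000e-07  9.88101007e-01  1.53806375e-01 -1.63668240e-06]
wsq -9 [-0.67  0.38 -0.15  1.05  0.    2.63]
wsq 171 [-0.67  0.38 -0.15  1.05  0.   -0.51]
square_board []
power_board [([244.5, 159.6, 76.5, 65.3], 0.46)]
transformer [([244.2, 161.3, 75.7, 60.4], 0.56)]
wst 0 [-0.05  0.49  0.1   1.19  0.    3.09]
wst 180 [-0.05  0.49  0.1   1.19  0.   -0.05]
square_board [([259.7, 149.9, 76.4, 69.4], 0.65)]
power_board [([262.4, 267.5, 92.0, 83.3], 0.59)]
transformer [([482.8, 262.3, 77.2, 57.3], 0.69)]
wob -4 [ 0.43  0.38 -0.15  1.05  0.   -2.64]
wob 176 [ 0.43  0.38 -0.15  1.05  0.    0.5 ]
square_board [([507.3, 0.0, 52.7, 59.3], 0.86)]
power_board [([246.8, 139.9, 86.1, 63.2], 0.96)]
transformer []
9.2583
```

View pics/wsqz.png

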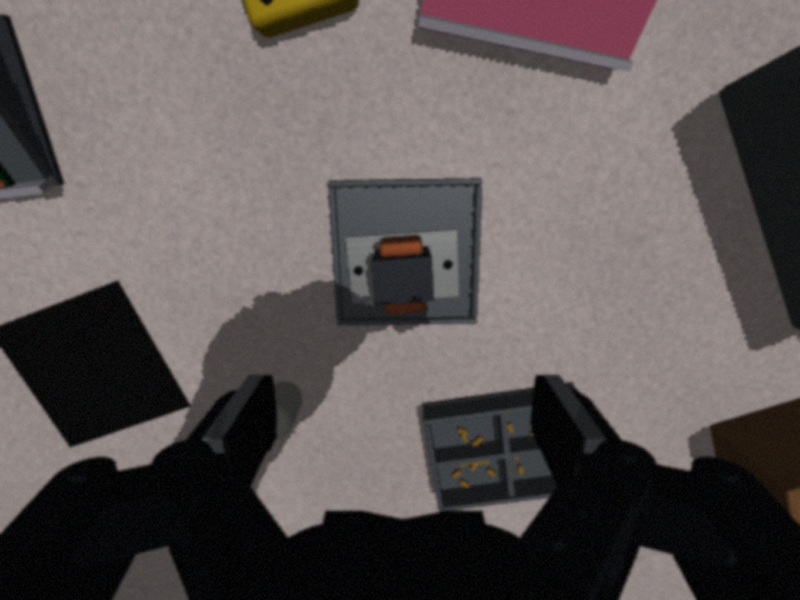

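View pics/wstz.png

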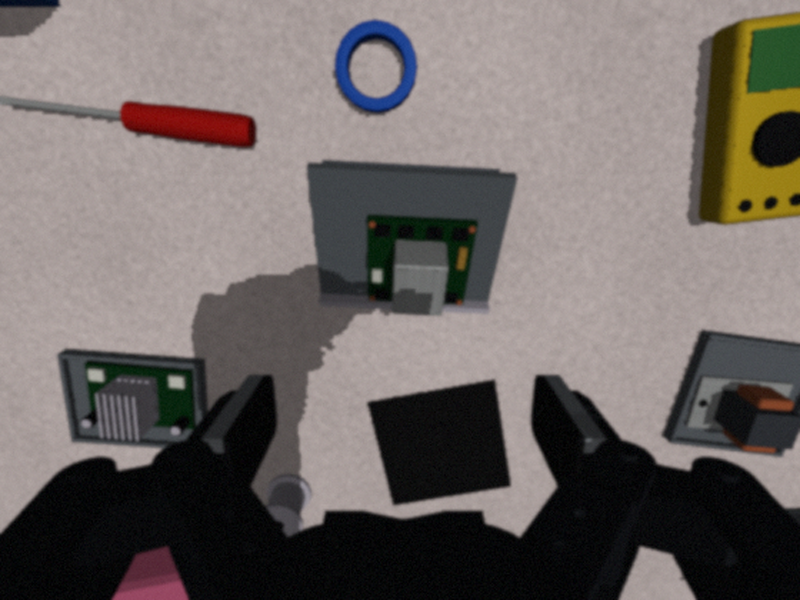

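View pics/wobz.png

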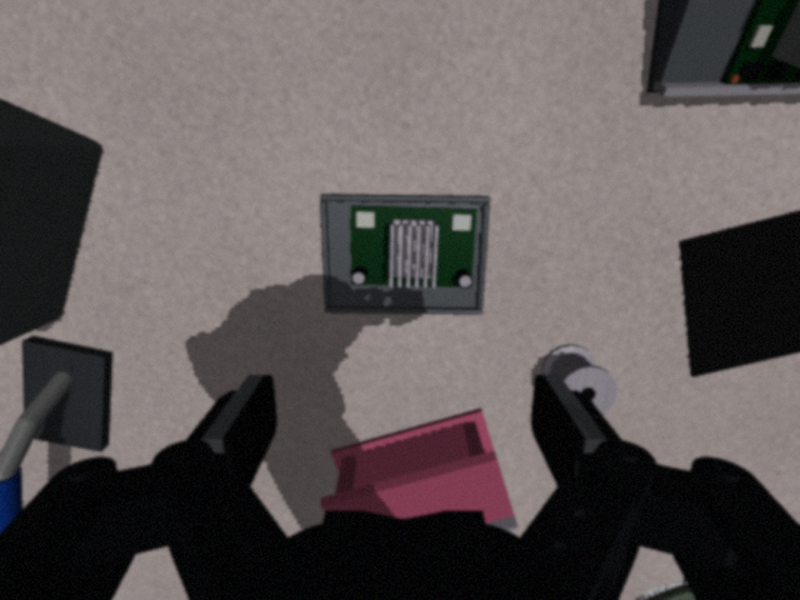

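The wrist views show the transformer in the square tray around zoomed (402,270). The square board sits on the stand with its can at (420,275) and y across the stand. The power board is at (413,248) with its capacitors on the robot's side. I'll fit these now.

```bash
python3 - <<'E'
from h import *
K=bot.calibration("wrist")["mtx"]
def go(n,pic,model,px,z=0,x0=(.5,0,0),show=True):
    E=pickle.load(open(f"pics/{pic}.pkl","rb")); px=np.array(px)*.7
    r=fit(model,[(K,E,range(len(px)),px)],x0,z); print(n,r[0][:2].round(4),np.degrees(r[0][2]).round(1),r[1].round(2))
def rc(a,b,z): return [(a/2,b/2,z),(a/2,-b/2,z),(-a/2,-b/2,z),(-a/2,b/2,z)]
go("sq","wsq",rc(.12,.12,.013),[(330,180),(481,178),(477,323),(338,323)])
go("trf","wsq",rc(.056,.09,.009),[(346,237),(457,230),(458,300)])
go("mat","wst",rc(.13,.13,.003),[(369,403),(494,381),(509,485),(394,503)])
go("ob","wob",rc(.098,.134,.013),[(321,196),(489,198),(482,312),(327,312)])
go("pb","wob",rc(.064,.1,.011),[(351,204),(476,208),(474,288),(351,287)])
c,s=np.cos(np.radians(25)),np.sin(np.radians(25))
go("stand","wst",[(.0537,.075,.0687),(.0537,-.075,.0687),(-.062,-.075,.026),(-.062,.075,.026)],[(308,164),(515,174),(488,304),(320,298)])
b=[(-.0169+x*c-.006*s,y,.03575+x*s+.006*c) for x,y,_ in rc(.084,.084,0)]
go("sqb(in stand frame model)","wst",b[:2]+b[2:],[(368,216),(476,222),(463,303),(371,300)])
can=[(-.0169+x*c-.04*s,y,.03575+x*s+.04*c) for x,y,_ in rc(.05,.04,0)]
go("can","wst",can,[(392,266),(447,266),(444,313),(390,311)])
E
```

```text
sq [ 0.493  -0.2977] -8.4 1.04
trf [ 0.4816 -0.2931] -6.4 0.8
mat [4.32e-01 1.00e-04] 10.9 1.17
ob [0.4874 0.3042] -4.3 1.3
pb [0.4943 0.297 ] -4.9 1.15
stand [0.6569 0.0358] -2.6 1.38
sqb(in stand frame model) [0.654  0.0256] -2.2 0.88
can [0.6545 0.0274] -1.1 1.11
```

```bash
cat >> h.py <<'E'
def yawM(d): return R.from_euler("z",d,degrees=True).as_matrix()
def tool(Ro,p,h): return np.asarray(p)+Ro[:,2]*h, q(Ro@down(np.pi))
def pick(Ro,p,h,opening,force,up=.12,lift=None):
    bot.set_gripper(opening)
    P,Q=tool(Ro,p,h); bot.move_pose(list(P+Ro[:,2]*up),Q)
    bot.move_linear(list(P+Ro[:,2]*.03),.25)
    if bot.move_linear(list(P),.08,until_force=8): print("touched early",bot.read_position(),P)
    bot.set_gripper(0,grasp_force=force); print("grip",bot.read_gripper_width(),bot.read_finger_force())
    bot.move_linear(list(P+Ro[:,2]*.03),.08); bot.move_linear(list(P+Ro[:,2]*(lift or up)),.25)
    print("held",bot.read_gripper_width(),bot.read_finger_force(),bot.read_clock())
def place(Ro,p,h,opening,up=.12,tf=2.5,gap=.008):
    P,Q=tool(Ro,p,h); bot.move_pose(list(P+Ro[:,2]*up),Q)
    bot.move_linear(list(P+Ro[:,2]*gap),.2); bot.wait(.15)
    hit=bot.move_linear(list(P-Ro[:,2]*.003),.02,until_force=tf)
    print("contact",hit,(bot.read_position()-P).round(4))
    bot.set_gripper(opening); bot.move_linear(list(P+Ro[:,2]*.03),.1); bot.move_linear(list(P+Ro[:,2]*up),.3); print(bot.read_clock())
E
python3 - <<'E'
from h import *
pick(yawM(-6.4),[.4816,-.2931,.005],.009,.8,50)
place(yawM(11),[.432,0,.003],.009,.8)
bot.move_pose([.60,.03,.27],q(down(np.pi)))
snap("a1"); cv2.imwrite("pics/a1z.png",cv2.resize(cv2.imread("pics/a1.png"),(800,600)))
print(bot.read_clock())
E
```

```text
grip 0.5073746866053527 51.719276905059814
held 0.5103344108272612 51.37215614318848 14.15
contact True [0.0004 0.0001 0.0007]
17.85
18.7833
```

View pics/a1z.png

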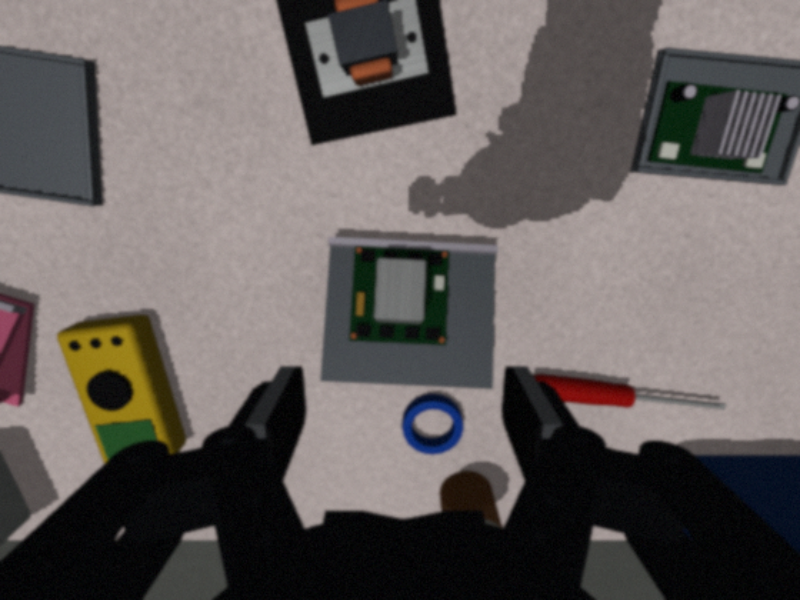

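The transformer is parked on the mat near (370,45). The board is on the stand at (400,290) and the panel's top edge runs from (321,380) to (494,387). I'll refit, pick the square board and place it in the square tray.

```bash
cat > g.py <<'E'
from h import *
K=bot.calibration("wrist")["mtx"]
c,s=np.cos(np.radians(25)),np.sin(np.radians(25))
def fitpx(pic,model,px,x0=(.6,0,0)):
    return fit(model,[(K,pickle.load(open(f"pics/{pic}.pkl","rb")),range(len(px)),np.array(px)*.7)],x0,0)
def rc(a,b): return [(-a/2,-b/2),(-a/2,b/2),(a/2,b/2),(a/2,-b/2)]
def slope(ox,oz,pts,h): return [(ox+x*c-h*s,y,oz+x*s+h*c) for x,y in pts]
E
python3 - <<'E'
from g import *
st,e=fitpx("a1",[(-.062,-.075,.027),(-.062,.075,.027),(.0537,.075,.0687),(.0537,-.075,.0687)],[(333,241),(496,247),(494,387),(321,380)]); print("stand",st,e)
b,e=fitpx("a1",slope(-.0169,.03575,rc(.084,.084),.006),[(354,247),(448,250),(444,344),(351,340)]); print("board",b,e)
k,e2=fitpx("a1",slope(-.0169,.03575,rc(.05,.04),.04),[(377,258),(426,258),(425,323),(375,320)]); print("can",k,e2)
v=(b+k)/2; Rz=yawM(np.degrees(v[2]))
Ro=Rz@R.from_euler("y",-25,degrees=True).as_matrix()
p=np.array([v[0],v[1],0])+Rz@[-.0169,0,.03575]; print(p)
pick(Ro,p,.010,.75,40)
place(yawM(-8.4),[.493,-.2977,.005],.010,.75)
E
```

```text
stand [ 0.65338706  0.03770351 -0.04653068] 1.2911474518136843
board [ 0.6535448   0.02668285 -0.03934783] 0.7467365195523223
can [ 0.65437601  0.02791808 -0.02761926] 0.631534459963519
[0.63706988 0.02786623 0.03575   ]
grip 0.46397774110163637 40.79797446727753
held 0.46709660284679766 40.372023582458496 22.3333
contact True [ 0.0003 -0.0004  0.0004]
26.1583
```

```bash
python3 - <<'E'
from g import *
pick(yawM(-4.9),[.4943,.297,.005],.010,.65,40)
Rz=yawM(-2.6); Ro=Rz@R.from_euler("y",-25,degrees=True).as_matrix()
p=np.array([.654,.037,0])+Rz@[-.026+.004*c,0,.0315+.004*s]
place(Ro,p,.010,.65)
bot.move_pose([.60,.03,.27],q(down(np.pi)))
snap("a2"); cv2.imwrite("pics/a2z.png",cv2.resize(cv2.imread("pics/a2.png"),(800,600)))
E
```

```text
grip 0.3936598947085813 41.311572790145874
held 0.3911493172177331 40.75422406196594 30.925
contact True [-0.     -0.      0.0006]
34.5
```

View pics/a2z.png

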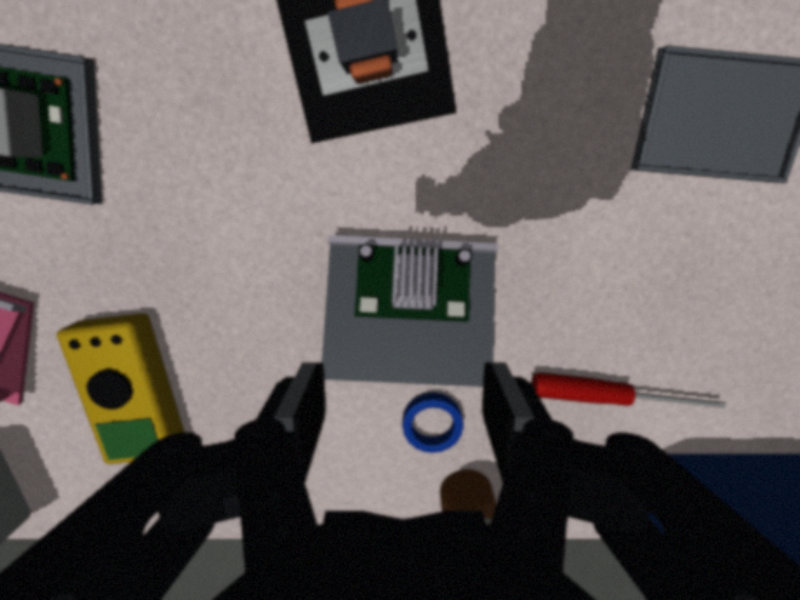

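The power board rests against the lip at (413,282), centred, and the square board is in its tray. The transformer goes last.

```bash
python3 - <<'E'
from g import *
pick(yawM(11),[.432,0,.003],.009,.8,50)
place(yawM(-4.3),[.4874,.3042,.005],.009,.8)
snap("b1")
bot.move_pose([.57,.2,.30],q(down(np.pi))); snap("b2")
sc=bot.camera("scene")[100:400,60:460,::-1]; cv2.imwrite("pics/scene1.png",cv2.resize(sc,(800,600),interpolation=cv2.INTER_CUBIC))
cv2.imwrite("pics/b2z.png",cv2.resize(cv2.imread("pics/b2.png"),(800,600)))
E
```

```text
grip 0.508274791200422 50.874618887901306
held 0.51043083527421 51.51202082633972 39.0417
contact True [0.0002 0.0002 0.0009]
42.7833
```

View pics/b2z.png

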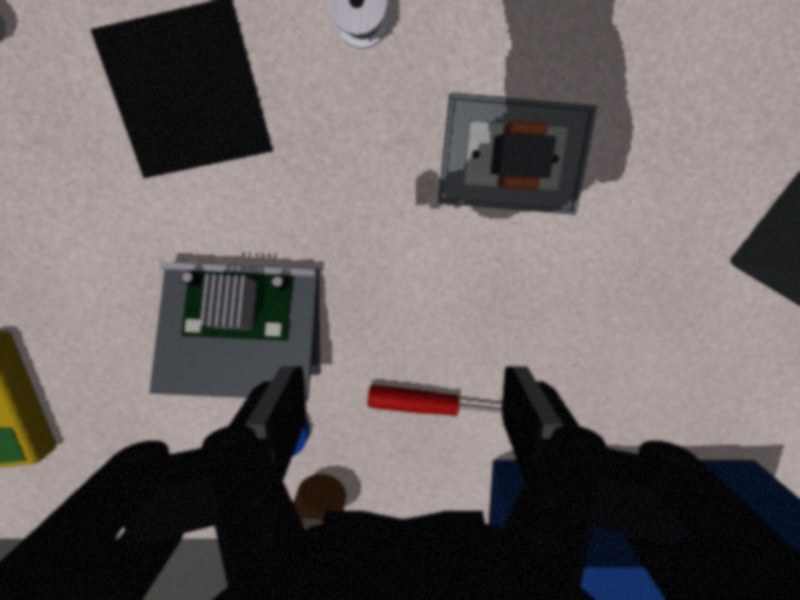

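View pics/scene1.png

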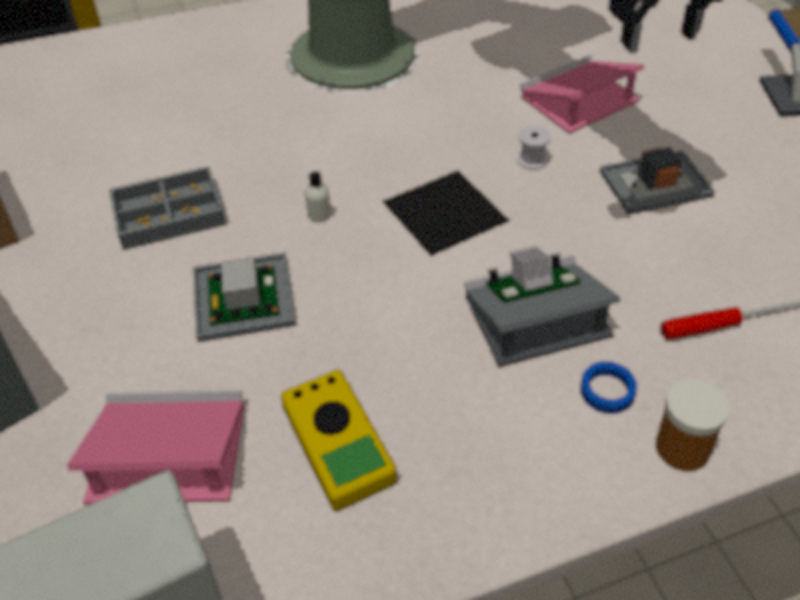

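The transformer lies in the oblong tray at (525,155), the power board is on the stand and the square board is in the square tray at (243,295). The spool, bottle and multimeter haven't moved, so I'm handing in.

```bash
python3 -c "
from cell import bot
print(bot.read_clock(),bot.close_job())"
```

```text
the job is handed in; nothing more can be done
43.7917 None
```

The job is handed in at 43.8 s: the power board rests on the stand against its lip, the square board lies in the square tray and the transformer in the oblong tray, with the spool, bottle and multimeter where they were.

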